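# Open the colour-bar caddy and put the blue bar away

## Robot

A 6-joint arm with a two-finger parallel gripper is mounted at the origin on the work surface. World frame = base frame: x ahead of the robot, y to its left, z up, the work surface at z = 0. Lengths are in m, angles in rad, forces in N, time in s.
With the tool pointing down it reaches from about 0.35 to 1 m from the base axis. Payload 7.1 kg.
Tool frame: the origin (TCP) lies between the finger pads; the fingertips stand 22 mm ahead of it and the grasp point (between the pads) lies 3 mm ahead of it; x points along the fingers, y is the direction in which the jaws open and shut, and the axes are right-handed (so a half turn about x gives the same grasp; the last joint's range is limited). The gripper opens to 85 mm and grips with 20 to 120 N. Pads are 22 mm wide; open, the fingers measure 114 mm over their backs; the gripper's body (76 mm by 85 mm) begins 54 mm behind the grasp point. The pads swing forward as they close: fully open they stand 13 mm farther back than shut.
Start: joints at [1.264, 0.423, 1.63, -0, 1.089, -0.019], TCP at [0.177, 0.599, 0.253] pointing down, gripper open.
Joint ranges: [-3, 3], [-0.9, 2.11], [0.09, 2.58], [-1.31, 4.45], [0.11, 2.69], [-2.54, 2.54]. Speed limits (rad/s): [2.39, 2.39, 3.01, 3.14, 3.14, 3.14].

## Interface

Orientations are given as a rotation vector (axis times angle).
In Python, from rig import manip gives the robot as it stands. The module is installed in compiled form; this text tells all that it offers. Calls block until the motion is done:
- manip.move_to(position, orientation): joint-space move of the TCP to a pose.
- manip.servo_line(position, orientation=None, rate=0.15): straight line of the TCP; orientation=None keeps the orientation; rate is the mean speed in m/s.
- manip.set_joints(angles): joint-space move.
- manip.command_gripper(opening, f_grip=None): finger opening in m; f_grip is the grip in N (None keeps the last); returns when the fingers have stopped.
- manip.hold(seconds).
- manip.solve_ik(position, orientation): joint angles nearest the present ones, or None.
- manip.camera(name): name is "scene" or "top" or "wrist"; returns a dict with "image" (384x512x3 uint8, red, green, blue), "fx", "fy", "cx", "cy" (pixels), "k1" (the pictures are not rectified: a ray, as slopes to the right and down, at radius r is drawn at 1 + k1 r^2 times it, then the intrinsics apply), "cam_to_world" (4x4, takes a point from camera to world coordinates); the wrist camera has in their place "mount" (4x4, takes a point from camera to tool coordinates, whose origin is the TCP and whose axes are the tool frame's). Camera axes: x right, y down, z forward; pixel columns grow to the right and rows downward; lengths in m; the calibration is good to about 2 mm. A picture is of the moment at which its call begins: read the wrist's pose just before it. There is no depth.
A pose or a line that the arm cannot do raises manip.IKError and nothing moves.
- manip.sign_off(): hands the job in, once; it reports no verdict.
Readings, each from a call of its own:
- manip.get_time(): time.
- manip.get_joint_positions(): joint angles.
- manip.get_joint_vel(): joint speeds.
- manip.get_tau(): joint torques, N m.
- manip.get_position(): TCP position.
- manip.get_ee_rot(): TCP orientation.
- manip.get_contact_force(): force on the tool from outside, world axes, zero at the start.
- manip.get_torque(): the same for the moment, N m.
- manip.get_width(): finger opening in m.
Only numpy, scipy, OpenCV 4.12 (cv2) and the standard library are available. Lean on these libraries where they do the work, as an engineer would, in place of code of your own. Each camera call takes 0.05 s, during which the arm holds its last target. There are 200 camera calls.

## Task

The glassblowing shift is starting: open the colour-bar caddy by its wooden tab, tipping the loose lid up a good 20 degrees with its back edge still resting on the rim, then lift it off and lay it flat on the bench, tab up. Then pick up the blue glass bar standing on the bench and slide it upright into the one empty tube in the caddy, all the way to the bottom. The lid stays off; lower the lid and the bar, do not drop them, and leave the other bars, the goblet, the mould and the jacks alone.

Things in the scene. Friction and masses are not known exactly. Their poses are not given: they have to be found in the camera images.
- caddy: Galvanised-steel tin fixed to the bench: outside 134 (x) x 164 (y) x 122 mm high, inside 126 x 156, wall and floor 4 mm. Origin: centre of its underside; -x is its front, roughly facing the robot. Inside, three fixed pipe tubes in a row at y = -50, 0, +50 mm; any one is the empty one. Bars in tubes end 4 mm below the rim. The bench to its right (-y) is clear back to x = 0.64 m.
- lid: Loose galvanised lid resting on the rim: plate 146 (x) x 176 (y) x 4 mm; below it a skirt 120 x 150 mm outside, 3 mm thick, 10 mm deep, inside the rim with 3 mm play. About 160 g, balanced near its centre; nothing fastens it. Origin: centre of the plate's underside, 122 mm above the bench when closed, 10 mm when flat on the bench. z up; axes parallel to the caddy's when closed.
- lid_tab (a point): Grip point on the lid's upright light-wood tab: 30 mm long (lid x), 16 mm thick (lid y: pinch across this), 36 mm tall above the plate, centred 52 mm from the lid's centre towards the front (-x) edge. The point lies 24 mm above the plate's top, 12 mm below the tab's top. A firm pinch (40 N) holds the lid rigid, so turn the gripper with the lid to tip it. Axes as the lid's.
- lid_back (a point): Point at the middle of the lid's back (+x) edge, on the plate's underside, 70 mm from the lid's centre and 122 mm from the tab's middle; the lid tips about this edge. Axes as the lid's.
- bar_blue: Cobalt-blue solid glass colour bar, a cylinder 28 mm in diameter and 110 mm long, about 170 g, standing on its sawn end on the bench to the robot's left. Origin at the centre of its lower end, z along the bar.
- tube_empty: The empty grey plastic pipe tube in the caddy, fixed: bore 32 mm, outside 38 mm, 58 mm high, its mouth belled out to 39 mm over the top 10 mm; closed bottom 4 mm thick. Origin at the centre of its underside, 4 mm above the bench; z up. A bar that is fully home has its lower end 4 mm above this origin and stands 56 mm out of the tube.
- tube_empty_mouth (a point): Centre of the mouth of the empty tube, 58 mm above the tube's underside and 62 mm above the bench.
- bar_amber: Amber glass bar, 28 x 110 mm, already standing in one of the other tubes. Origin at its lower end. Leave alone.
- bar_green: Green glass bar, 28 x 110 mm, already standing in the third tube. Origin at its lower end. Leave alone.
- optic_mould: Bystander: ribbed aluminium optic mould, an open cup 84 mm across and 64 mm high, on the left near the blue bar. Origin at the centre of its underside.
- goblet: Bystander, fragile: clear blown goblet with knopped stem, 80 mm foot, 190 mm high, at the far right. Origin at the centre of its foot.
- jacks: Bystander: glassblower's steel jacks (long sprung tongs), 312 mm long, 58 mm wide and 22 mm high, lying on the bench beyond the caddy. Origin at the middle, on the bench; x along the blades.
Mind the look-alikes: they are no part of the job. Of the things like the bar_blue, leave any that is pink; of the rest the smaller one is meant.

How it is judged:
By the outcome, as a careful person would: the job done as asked, in the order asked, and still so for the second after the job is handed in, with the robot touching nothing.
It also fails if it takes over 69 s, if anything falls off the work surface, if the arm or the gripper's body presses on something with over 40 N, if the wrist force passes 120 N, or if a joint passes its speed limit or range.

## Working session

There is one attempt and no reset: what is moved stays moved. The work goes in short steps, each a Python script; the robot and the scene stay as the last script left them, time stands still between calls to the robot, and variables do not carry over. Pictures are saved under pics/ and viewed, about 8 in all and at most 12, crops included, and the job is handed in when it is done.

```bash
mkdir -p pics; cat > h.py <<'E'
import numpy as np, cv2
from rig import manip
from scipy.spatial.transform import Rotation as R
def snap(name,fn=None):
    p=np.array(manip.get_position());r=np.array(manip.get_ee_rot())
    c=manip.camera(name)
    if 'mount' in c and 'cam_to_world' not in c:
        T=np.eye(4);T[:3,:3]=R.from_rotvec(r).as_matrix() if r.size==3 else r;T[:3,3]=p
        c['cam_to_world']=T@np.array(c['mount'])
    if fn: cv2.imwrite(fn,cv2.cvtColor(c['image'],cv2.COLOR_RGB2BGR)); 
    return c
def ray(c,uv):
    d=np.array([(uv[0]-c['cx'])/c['fx'],(uv[1]-c['cy'])/c['fy']]);s=d.copy()
    for _ in range(20): s=d/(1+c['k1']*(s@s))
    T=np.array(c['cam_to_world']);v=T[:3,:3]@np.r_[s,1];return T[:3,3],v/np.linalg.norm(v)
def plane(c,uv,z):
    o,v=ray(c,uv);return o+v*(z-o[2])/v[2]
def tri(a,b):
    (o1,v1),(o2,v2)=a,b
    t=np.linalg.lstsq(np.c_[v1,-v2],o2-o1,rcond=None)[0]
    p,q=o1+v1*t[0],o2+v2*t[1];return (p+q)/2,np.linalg.norm(p-q)
def proj(c,P):
    T=np.linalg.inv(np.array(c['cam_to_world']));q=T[:3,:3]@P+T[:3,3];s=q[:2]/q[2];s=s*(1+c['k1']*(s@s))
    return np.array([s[0]*c['fx']+c['cx'],s[1]*c['fy']+c['cy']])
E
python3 - <<'E'
from h import *
np.set_printoptions(precision=3,suppress=True)
ims=[]
for n in ('top','scene','wrist'):
    c=snap(n,f'pics/{n}0.png');print(n,c['fx'],c['k1'],np.array(c['cam_to_world']).round(3).tolist())
print(manip.get_position(),manip.get_ee_rot(),manip.get_time(),manip.get_width())
E
```

```text
top 418.09811118321676 -0.08121441179827127 [[-0.025, -0.989, 0.142, 0.455], [-1.0, 0.025, 0.0, 0.015], [-0.004, -0.142, -0.99, 1.403], [0.0, 0.0, 0.0, 1.0]]
scene 412.5679800890781 -0.10362039694896143 [[0.645, 0.552, -0.529, 1.147], [0.764, -0.459, 0.452, -0.437], [0.007, -0.696, -0.718, 0.803], [0.0, 0.0, 0.0, 1.0]]
wrist 286.3595810897691 0.000866939339921749 [[0.285, 0.912, 0.294, 0.102], [0.959, -0.27, -0.09, 0.621], [-0.003, 0.308, -0.951, 0.373], [0.0, 0.0, 0.0, 1.0]]
[0.177 0.599 0.253] [ 0.225  1.559 -0.227] 0.15 0.08563602215091422
```

View pics/top0.png

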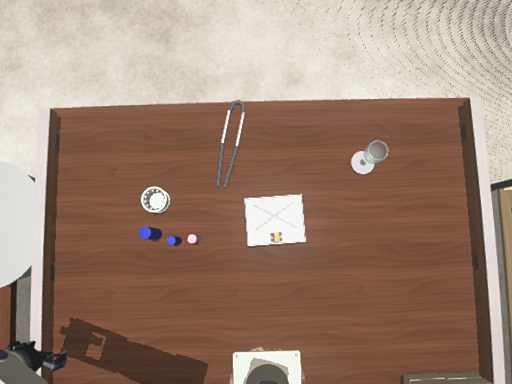

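View pics/scene0.png

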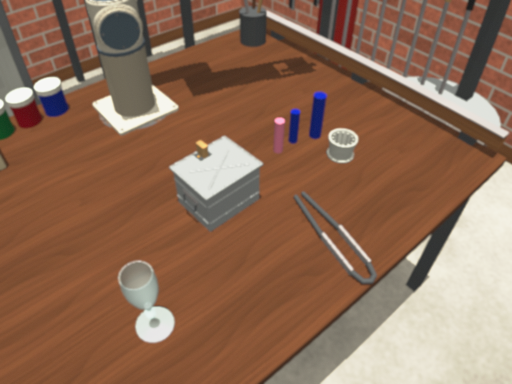

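Top view: caddy with lid at (275,220), tab at (277,237). The target is the smaller blue bar at (173,240), between the pink one (192,239) and the larger blue one (150,233). In the scene view the tab is at (202,150) and the bar at (294,126).

```bash
python3 - <<'E'
from h import *
np.set_printoptions(precision=4,suppress=True)
C={n:snap(n) for n in('top','scene')}
def comps(c,lo,hi,box,amin=15):
    hsv=cv2.cvtColor(c['image'],cv2.COLOR_RGB2HSV);m=cv2.inRange(hsv,lo,hi)
    k=np.zeros_like(m);x0,y0,x1,y1=box;k[y0:y1,x0:x1]=m[y0:y1,x0:x1]
    n,l,s,ce=cv2.connectedComponentsWithStats(k)
    return [(s[i].tolist(),ce[i],np.argwhere(l==i)[:,::-1]) for i in range(1,n) if s[i][4]>=amin]
B={}
for n,box in(('top',(130,215,210,255)),('scene',(270,80,335,165))):
    for s,ce,p in comps(C[n],(110,120,40),(130,255,255),box): print(n,'blue',s,ce); B.setdefault(n,[]).append((s,ce,p))
T={}
for n,box in(('top',(245,195,308,250)),('scene',(190,135,220,165))):
    for s,ce,p in comps(C[n],(8,70,80),(28,255,255),box,5): print(n,'tab',s,ce); T[n]=ce
print('tab',tri(ray(C['top'],T['top']),ray(C['scene'],T['scene'])))
# bar ends: pixels extreme along image of vertical
for n in B:
    s,ce,p=min(B[n],key=lambda b:b[0][4])
    r=cv2.minAreaRect(p.astype(np.float32));print(n,'small',r, 'onplane z=.055',plane(C[n],ce,.055))
s,ce,p=[min(B[n],key=lambda b:b[0][4]) for n in B][0]
P,e=tri(*[ray(C[n],min(B[n],key=lambda b:b[0][4])[1]) for n in('top','scene')]);print('bar mid',P,e)
# project model of bar ends for check
for n in B:
    print(n,'pred base,top',proj(C[n],np.r_[P[:2],0]),proj(C[n],np.r_[P[:2],.11]))
# lid
for n,box in(('top',(235,185,315,255)),('scene',(165,130,270,235))):
    hsv=cv2.cvtColor(C[n]['image'],cv2.COLOR_RGB2HSV)
    m=cv2.inRange(hsv,(0,0,175 if n=='top' else 150),(180,60,255));k=np.zeros_like(m);x0,y0,x1,y1=box;k[y0:y1,x0:x1]=m[y0:y1,x0:x1]
    k=cv2.morphologyEx(k,cv2.MORPH_CLOSE,np.ones((5,5)))
    ct=max(cv2.findContours(k,0,1)[0],key=cv2.contourArea);h=cv2.convexHull(ct)
    q=cv2.approxPolyDP(h,5,True)[:,0];print(n,'lid',q.tolist())
    for u in q: print('  ',plane(C[n],u,.126))
im=np.hstack([cv2.resize(C['top']['image'][190:260,130:310],None,fx=3,fy=3),]);im2=cv2.resize(C['scene']['image'][80:230,165:335],None,fx=4,fy=4)
cv2.imwrite('pics/c1.png',cv2.cvtColor(im2,cv2.COLOR_RGB2BGR))
E
```

```text
top blue [139, 227, 23, 12, 221] [149.1946 232.8507]
top blue [167, 236, 14, 9, 102] [173.1569 240.0294]
scene blue [310, 92, 17, 46, 494] [317.2328 113.9231]
scene blue [289, 109, 11, 34, 258] [293.814  124.9186]
top tab [245, 195, 30, 3, 50] [256.48 195.46]
top tab [245, 195, 63, 55, 534] [286.5543 235.2921]
top tab [271, 232, 11, 10, 62] [276.0968 236.7742]
scene tab [190, 135, 30, 23, 435] [201.1816 143.5862]
tab (array([ 0.474 , -0.0367,  0.1609]), np.float64(0.0005434498972415461))
top small ((173.5, 240.0), (8.0, 13.0), 90.0) onplane z=.055 [0.4728 0.2895 0.055 ]
scene small ((293.9999694824219, 125.49999237060547), (8.193410873413086, 33.34362030029297), 4.085616588592529) onplane z=.055 [0.4678 0.2917 0.055 ]
bar mid [0.4722 0.288  0.0595] 0.0015022155777319256
top pred base,top [176.937  240.3235] [170.0326 240.0384]
scene pred base,top [292.6759 140.4776] [295.3118 110.8224]
top lid [[301, 194], [305, 241], [247, 244], [244, 198]]
   [ 0.6031 -0.119   0.126 ]
   [ 0.4593 -0.1256  0.126 ]
   [0.4549 0.0504 0.126 ]
   [0.5952 0.0566 0.126 ]
scene lid [[262, 163], [207, 199], [169, 167], [222, 136]]
   [0.5929 0.0569 0.126 ]
   [ 0.6045 -0.1151  0.126 ]
   [ 0.46   -0.1248  0.126 ]
   [0.447  0.0448 0.126 ]
```

```bash
cat >> h.py <<'E'
def down(yaw,tilt=0):  # degrees
    return (R.from_euler('z',yaw,degrees=True)*R.from_euler('y',90+tilt,degrees=True))
E
python3 - <<'E'
from h import *
np.set_printoptions(precision=4,suppress=True)
print('bystanders', plane(snap('top'),(363,162),0))
for i,dy in enumerate((.05,-.05)):
    manip.move_to([.475,-.037+dy,.26],down(3).as_rotvec())
    snap('wrist',f'pics/w{i}.png'); 
    np.savez(f'w{i}.npz',**{k:v for k,v in snap('wrist').items()})
print(manip.get_time())
a=cv2.imread('pics/w0.png');b=cv2.imread('pics/w1.png');cv2.imwrite('pics/w01.png',cv2.resize(np.hstack([a,b]),(800,300)))
E
```

```text
bystanders [ 0.7225 -0.3499  0.    ]
3.325
```

View pics/w01.png

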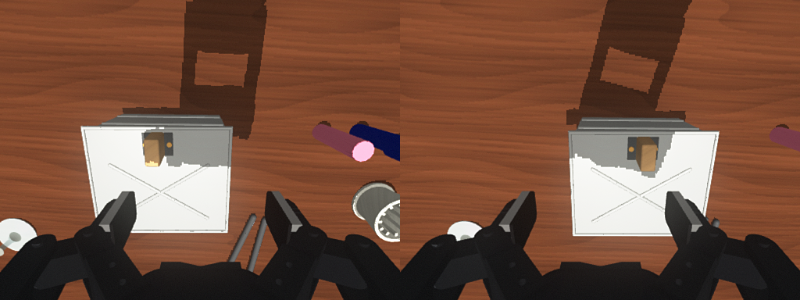

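The wrist views show the lid clearly. In the left half its corners are about (81,127), (232,127), (228,233) and (98,232), and the tab is at (155,148). I'll zoom in for exact corners.

```bash
python3 - <<'E'
import cv2,numpy as np
a=cv2.imread('pics/w0.png')[145:305,95:305];b=cv2.imread('pics/w1.png')[145:305,205:415]
im=np.vstack([np.hstack([cv2.resize(a,(400,305)),cv2.resize(b,(400,305))]),
 np.hstack([cv2.resize(cv2.imread('pics/w0.png')[155:225,165:265],(400,280)),cv2.resize(cv2.imread('pics/w1.png')[155:235,275:375],(400,280))])])
cv2.imwrite('pics/z1.png',im)
E
```

```text
(no output)
```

View pics/z1.png

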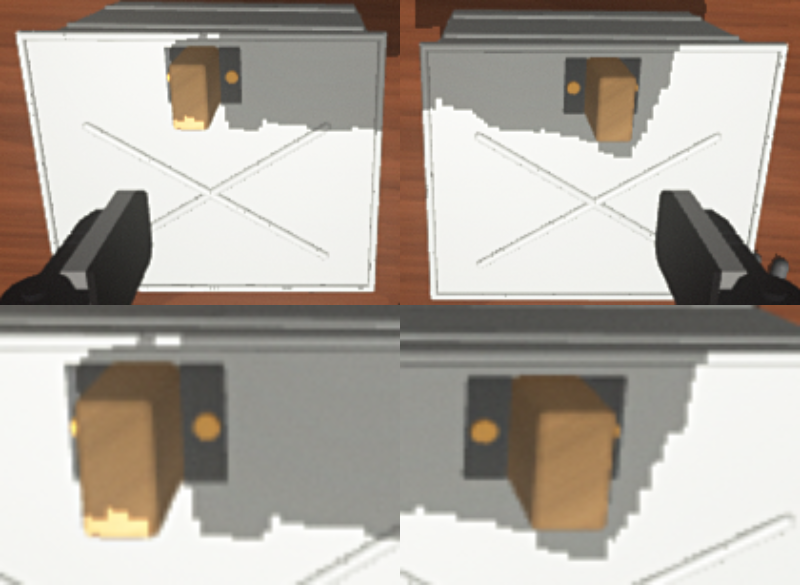

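```bash
python3 - <<'E'
from h import *
np.set_printoptions(precision=4,suppress=True)
a,b=[dict(np.load(f'w{i}.npz')) for i in(0,1)]
P={'front y-':((103.9,162.8),(215.5,168.6)),'front y+':((297.6,162.8),(408.1,168.6)),'cross':((205.8,245.7),(306.8,251.5)),
't1':((184.5,179.25),(309.25,185.6)),'t2':((203,179.25),(328.75,186.4)),'t3':((204.25,212.5),(326.25,218.7)),'t4':((186.25,213),(307.5,218.7))}
Q={}
for k,(u,v) in P.items():
    q,e=tri(ray(a,u),ray(b,v));Q[k]=q;z=.166 if k[0]=='t' else .126
    print(k,q,round(e,4),'planes',plane(a,u,z)[:2],plane(b,v,z)[:2])
print('tab',sum(Q[k] for k in('t1','t2','t3','t4'))/4)
print('back y+',plane(a,(291.3,297.7),.126),'back y-',plane(b,(221.8,300.8),.126))
E
```

```text
front y- [ 0.4582 -0.126   0.1281] 0.0002 planes [ 0.4588 -0.1272] [ 0.4586 -0.1263]
front y+ [0.4492 0.048  0.1277] 0.0001 planes [0.4496 0.0482] [0.4496 0.0489]
cross [ 0.5376 -0.0348  0.1279] 0.0008 planes [ 0.5382 -0.035 ] [ 0.5392 -0.0343]
t1 [ 0.4606 -0.0462  0.1597] 0.0001 planes [ 0.4588 -0.0446] [ 0.4587 -0.0475]
t2 [ 0.4595 -0.031   0.1618] 0.0005 planes [ 0.4581 -0.0303] [ 0.4586 -0.0322]
t3 [ 0.4871 -0.0299  0.1632] 0.0 planes [ 0.4859 -0.0294] [ 0.486  -0.0307]
t4 [ 0.4887 -0.045   0.1617] 0.0003 planes [ 0.4871 -0.0439] [ 0.4868 -0.0459]
tab [ 0.474  -0.038   0.1616]
back y+ [0.5953 0.0556 0.126 ] back y- [ 0.6029 -0.1186  0.126 ]
```

```bash
cat >> h.py <<'E'
Y=2.9
ex=np.array([np.cos(np.radians(Y)),np.sin(np.radians(Y)),0]);ez=np.array([0,0,1.])
def lidtcp(pivot,th,px=.068,dg=np.zeros(3)):
    """TCP pose for a lid with local point (px,0,0) at pivot, tipped th deg; TCP 31 mm above underside, 52 mm to front"""
    r=R.from_euler('z',Y,degrees=True)*R.from_euler('y',th,degrees=True)
    return np.array(pivot)+r.apply([-.052-px,0,.031]), down(Y,th).as_rotvec()
E
python3 - <<'E'
from h import *
np.set_printoptions(precision=4,suppress=True)
g=np.array([.4744,-.038,.153]);o=down(Y).as_rotvec()
manip.move_to(g+[0,0,.08],o)
f0=np.array(manip.get_contact_force());print(f0)
manip.servo_line(g,o,rate=.08);print(np.array(manip.get_contact_force()))
manip.command_gripper(.0,50);print('w',manip.get_width(),np.array(manip.get_contact_force()))
p=np.array(manip.get_position());print(p)
piv=p+ex*.12-[0,0,.031]
for th in (2,4,7,11,15):
    manip.servo_line(*lidtcp(piv,th),rate=.04);print(th,np.array(manip.get_contact_force()),manip.get_torque())
np.savez('st.npz',piv=piv);print(piv,manip.get_time())
snap('scene','pics/s1.png')
im=cv2.imread('pics/s1.png')[100:250,120:320];w=cv2.imread('pics/w0.png')
snap('wrist','pics/w2.png');cv2.imwrite('pics/s1z.png',np.hstack([cv2.resize(im,(400,300)),cv2.resize(cv2.imread('pics/w2.png'),(400,300))]))
E
```

```text
[0.9952 0.6789 0.6907]
[-0.522   0.3518  0.2542]
w 0.01538406985436366 [-1.0828 -0.2363  3.7842]
[ 0.4745 -0.038   0.1532]
2 [ 0.4514  0.094  -0.8371] [ 0.049  -0.129  -0.0714]
4 [ 0.6122 -1.1194 -0.0353] [ 0.0119 -0.19   -0.0252]
7 [ 0.6568 -0.5265  0.2531] [ 0.0616 -0.27   -0.0278]
11 [ 0.9657 -0.1546 -0.6533] [ 0.0977 -0.4455 -0.0769]
15 [ 1.133  -0.2436 -1.5835] [ 0.0758 -0.4464 -0.0971]
[ 0.5944 -0.0319  0.1222] 7.0167
```

View pics/s1z.png

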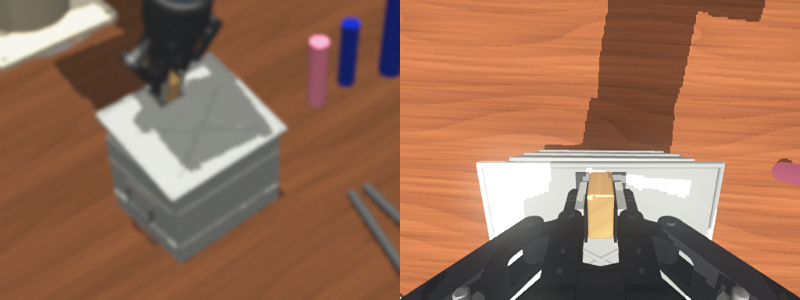

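The lid is firmly held and tips, with its back edge at or near the rim. I'll go on to about 24° and check contact by averaged force while lowering slightly.

```bash
python3 - <<'E'
from h import *
np.set_printoptions(precision=3,suppress=True)
piv=np.load('st.npz')['piv']
def F():
    a=[]
    for _ in range(8): manip.hold(.02);a.append(np.r_[manip.get_contact_force(),manip.get_torque()])
    return np.mean(a,0)
print(15,F())
for th in (20,25): manip.servo_line(*lidtcp(piv,th),rate=.05);print(th,F())
f0=F()[2]
for d in (.0007,.0014,.0021,.0028):
    p,o=lidtcp(piv-ez*d,25);manip.servo_line(p,o,rate=.02);f=F();print(d,f)
    if f[2]>2.5: break
np.savez('st.npz',piv=piv-ez*d)
print(manip.get_position(),R.from_rotvec(manip.get_ee_rot()).apply([1,0,0]),manip.get_time(),manip.get_width())
E
```

```text
15 [ 0.457  0.033 -1.069  0.064 -0.273 -0.039]
20 [ 0.722  0.137 -1.039  0.083 -0.373 -0.046]
25 [ 0.33   0.116 -1.511  0.037 -0.393 -0.048]
0.0007 [-0.218  0.065 -0.785  0.062 -0.252  0.004]
0.0014 [ 0.033  0.011  0.902  0.128 -0.292 -0.001]
0.0021 [-0.526 -0.58   4.221  0.199 -0.334 -0.032]
[ 0.499 -0.037  0.199] [-0.422 -0.021 -0.907] 9.5333 0.015123147530684392
```

```bash
cat >> h.py <<'E'
def F(n=6):
    a=[]
    for _ in range(n): manip.hold(.02);a.append(np.r_[manip.get_contact_force(),manip.get_torque()])
    return np.mean(a,0)
def lower(p,o,z1,dz=.0007,fz=3.,rate=.02):
    f0=F()[2];p=np.array(p,float);f=f0
    while p[2]>z1:
        p[2]-=dz;manip.servo_line(p,o,rate=rate);f=F(4)[2]
        if f-f0>fz: break
    print('lowered to',p[2],'dF',f-f0);return p
E
python3 - <<'E'
from h import *
np.set_printoptions(precision=3,suppress=True)
p,o=np.array(manip.get_position()),np.array(manip.get_ee_rot())
manip.hold(.2)
manip.servo_line(p+[0,0,.06],o,rate=.1)
o2=down(Y).as_rotvec()
manip.servo_line(p+[0,0,.09],o2,rate=.06)
t=np.array([.48,-.285,0])-ex*.052
print(t,manip.get_width())
manip.move_to([t[0],t[1],.20],o2)
manip.servo_line([t[0],t[1],.047],o2,rate=.1)
q=lower([t[0],t[1],.047],o2,.038)
print(manip.get_position(),manip.get_time())
manip.command_gripper(.05);print(manip.get_width())
manip.servo_line([t[0],t[1],.15],o2,rate=.15)
snap('top','pics/t2.png');snap('wrist','pics/w3.png')
cv2.imwrite('pics/m2.png',np.hstack([cv2.resize(cv2.imread('pics/t2.png')[150:300,180:380],(400,300)),cv2.resize(cv2.imread('pics/w3.png'),(400,300))]))
print(manip.get_time())
E
```

```text
[ 0.428 -0.288  0.   ] 0.01535922541222276
lowered to 0.04070000000000001 dF 7.074756807394861
[ 0.428 -0.288  0.041] 16.8333
0.05018013229002912
18.2333
```

View pics/m2.png

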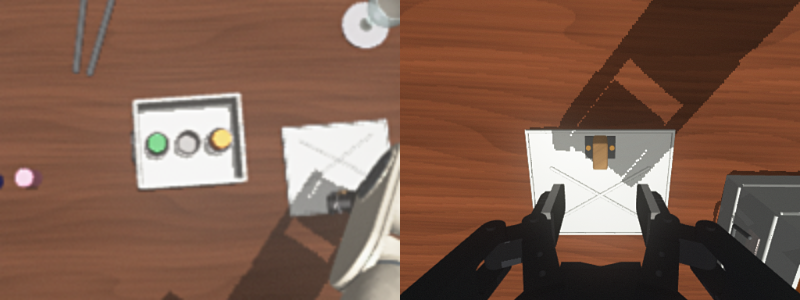

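Lid flat on the bench, tab up; the middle tube (crop (187,143)) is the empty one. Next I'll look at the caddy, then the bar, from two wrist positions each.

```bash
python3 - <<'E'
from h import *
np.set_printoptions(precision=4,suppress=True)
o=down(-87.1).as_rotvec()
manip.command_gripper(.07)
manip.move_to([.45,-.25,.27],down(-30).as_rotvec())
def save(n):
    c=snap('wrist',f'pics/{n}.png');np.savez(n+'.npz',**c);return c['image'][...,::-1]
ims=[]
for n,x,y,z in(('ca',.487,-.01,.26),('cb',.567,-.01,.26),('ba',.447,.28,.25),('bb',.497,.28,.25)):
    manip.move_to([x,y,z],o);ims.append(save(n))
print(manip.get_joint_positions(),manip.get_time())
cv2.imwrite('pics/q.png',np.vstack([np.hstack([cv2.resize(i,(400,300)) for i in ims[j:j+2]]) for j in(0,2)]))
E
```

```text
[0.4899 0.3483 1.7555 0.0001 1.039  0.4415] 22.7083
```

View pics/q.png

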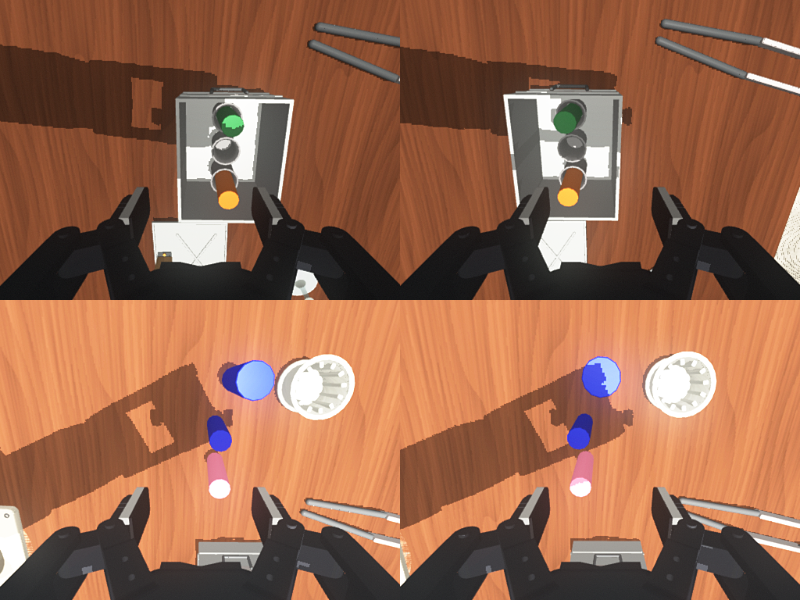

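Top row: empty middle tube mouth at about (225,150) and (172,148). Bottom row: the small blue bar's top face is at about (220,140) and (179,138), between pink and big blue. I'll zoom for exact pixels.

```bash
python3 - <<'E'
import cv2,numpy as np
t=[]
for n,(u,v) in dict(ca=(288,192),cb=(220,190),ba=(280,177),bb=(228,173)).items():
    i=cv2.imread(f'pics/{n}.png')[v-24:v+24,u-32:u+32];t.append(cv2.resize(i,(384,288),interpolation=cv2.INTER_CUBIC))
cv2.imwrite('pics/z2.png',np.vstack([np.hstack(t[:2]),np.hstack(t[2:])]))
E
```

```text
(no output)
```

View pics/z2.png

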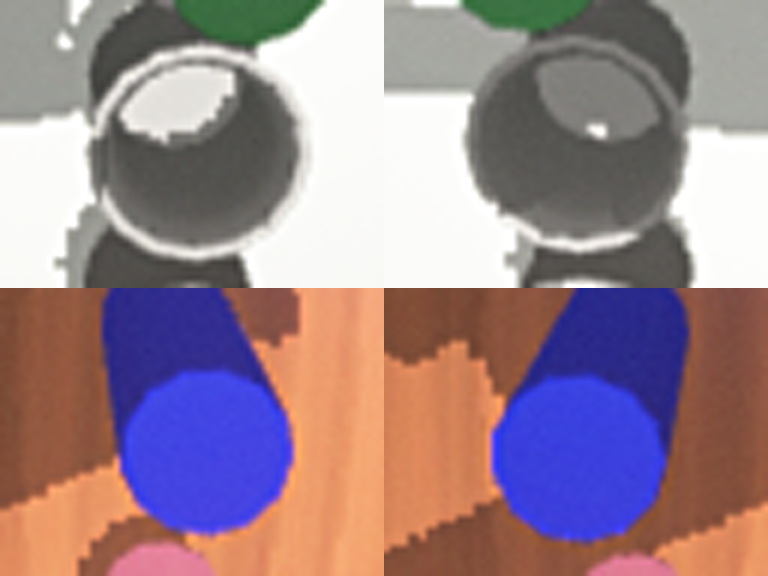

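```bash
python3 - <<'E'
from h import *
np.set_printoptions(precision=4,suppress=True)
L={n:dict(np.load(n+'.npz')) for n in('ca','cb','ba','bb')}
for a,u,b,v,z in(('ca',(289.4,192.8),'cb',(219.6,189.4),.062),('ba',(281.9,180),'bb',(228.3,177.1),.11)):
    print(tri(ray(L[a],u),ray(L[b],v)),plane(L[a],u,z),plane(L[b],v,z))
    for q,w in((a,u),(b,v)):  # diameter from px
        h=18 if q[0]=='c' else 14.4
        print(np.linalg.norm(plane(L[q],(w[0]-h,w[1]),z)-plane(L[q],(w[0]+h,w[1]),z)))
E
```

```text
(array([ 0.5258, -0.0347,  0.0655]), np.float64(4.50488159167465e-05)) [ 0.5263 -0.0358  0.062 ] [ 0.5254 -0.0358  0.062 ]
0.04211787235027594
0.04198271118779491
(array([0.4715, 0.2841, 0.107 ]), np.float64(8.48054769505228e-06)) [0.4712 0.2849 0.11  ] [0.4717 0.2849 0.11  ]
0.027259211729727794
0.027122129093195876
```

```bash
python3 - <<'E'
from h import *
np.set_printoptions(precision=4,suppress=True)
o=down(-87.1).as_rotvec()
b=np.array([.4715,.2849,.088])
manip.move_to(b+[0,0,.1],o);manip.servo_line(b,o,rate=.1);print(F()[:3])
manip.command_gripper(0.,40);print('w',manip.get_width(),F()[:3],manip.get_position())
manip.servo_line([b[0],b[1],.26],o,rate=.12);print('lift',F()[:3],manip.get_width())
m=np.array([.5259,-.0358])
manip.move_to([*m,.26],o)
manip.servo_line([*m,.162],o,rate=.1);f=F();print('at mouth',f,manip.get_position(),manip.get_time())
snap('scene','pics/s3.png');snap('wrist','pics/w4.png')
cv2.imwrite('pics/m3.png',np.hstack([cv2.resize(cv2.imread('pics/s3.png')[100:250,120:320],(400,300)),cv2.resize(cv2.imread('pics/w4.png'),(400,300))]))
E
```

```text
[-0.2898 -0.1828 -0.0202]
w 0.026200938467915644 [-1.2495 -0.5374  5.4911] [0.4716 0.285  0.0883]
lift [-0.0882  0.0393 -1.8864] 0.026268551688933876
at mouth [-0.0011 -0.1426 -1.6284 -0.0172  0.0067  0.0064] [ 0.5264 -0.0358  0.1627] 29.05
```

View pics/m3.png

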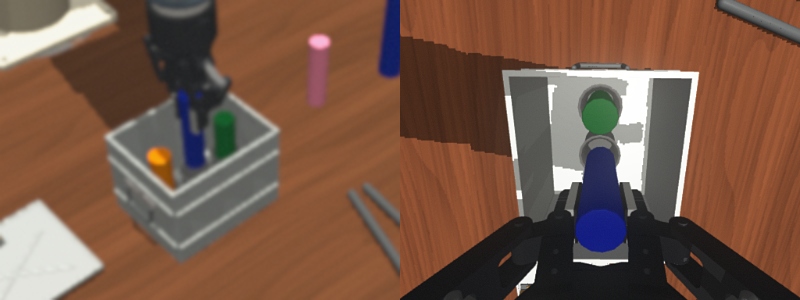

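The bar is held upright, lined up over the middle mouth. I'll insert with force checks.

```bash
python3 - <<'E'
from h import *
np.set_printoptions(precision=3,suppress=True)
o=down(-87.1).as_rotvec();m=np.array([.5259,-.0358])
z=.162;f0=F()
while z>.101:
    z-=.003;manip.servo_line([*m,z],o,rate=.05);f=F(3)-f0
    if abs(f[:3]).max()>2: print(round(z,4),f)
    if f[2]>8 or abs(f[:2]).max()>8: print('stop');break
print(manip.get_position(),manip.get_time(),manip.get_width())
if z<=.102:
    q=lower([*m,z],o,.0935,fz=4);print(manip.get_position(),manip.get_time())
E
```

```text
[ 0.526 -0.036  0.099] 35.55 0.025985039445037075
lowered to 0.09549999999999992 dF 11.083249835350529
[ 0.526 -0.036  0.096] 37.2333
```

It seated at the expected height (TCP 0.096). I'll release, retreat and check.

```bash
python3 - <<'E'
from h import *
np.set_printoptions(precision=4,suppress=True)
o=down(-87.1).as_rotvec()
manip.command_gripper(.045);p=np.array(manip.get_position());print(manip.get_width(),F()[:3])
manip.servo_line([p[0],p[1],.26],o,rate=.12)
manip.move_to([.487,-.01,.28],o)
c=snap('wrist','pics/w5.png');hsv=cv2.cvtColor(c['image'],cv2.COLOR_RGB2HSV)
manip.move_to([.40,.20,.30],o)
d=snap('scene','pics/s5.png');snap('top','pics/t5.png');print(manip.get_time())
cv2.imwrite('pics/m5.png',np.vstack([cv2.resize(cv2.imread('pics/t5.png')[140:290,130:400],(800,444))[:290],np.hstack([cv2.resize(cv2.imread('pics/w5.png'),(400,300)),cv2.resize(cv2.imread('pics/s5.png')[100:250,100:300],(400,300))])]))
E
```

```text
0.045008286398811555 [-0.21   -0.0406  0.2426]
40.5583
```

View pics/m5.png

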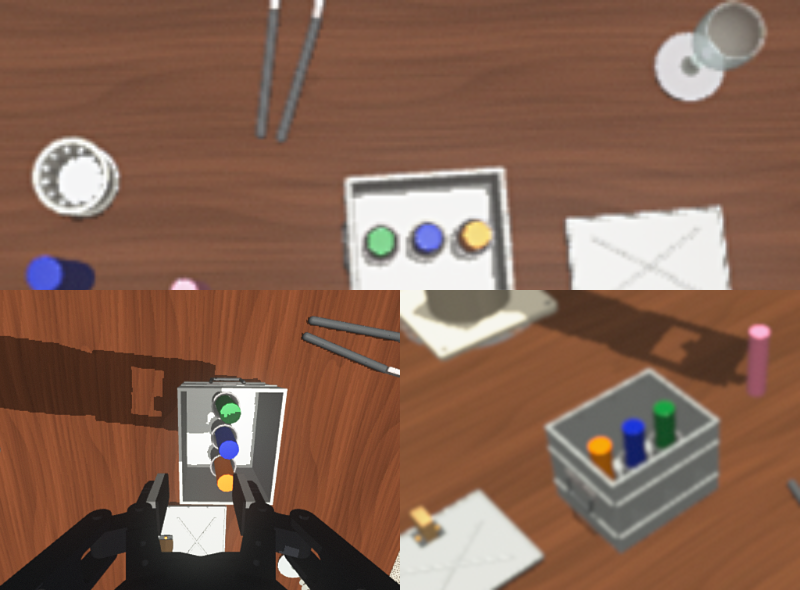

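The blue bar stands in the middle tube, level with the amber and green bars. The lid lies flat with its tab up, and the bystanders haven't moved.

```bash
python3 -c "
from rig import manip
manip.hold(.3);print(manip.get_time(),manip.sign_off())"
```

```text
the job is handed in; nothing more can be done
40.8583 None
```

The job is done and handed in at 40.9 s of the 69 s allowed. The lid is off and flat on the bench with its tab up, and the smaller blue bar stands upright in the empty middle tube.

- **Lid:** I pinched the tab and tipped the lid to 25°. At 15–25° the force readings showed little or no load on the rim. I then lowered it about 2 mm at 25°, which gave about 4 N of contact at the back edge. The lid may therefore have hovered up to about 1.5 mm clear of the rim during part of the tip. I lifted it off and lowered it to the right of the caddy until it touched, at the expected height.
- **Bar:** It slid in with no side force above 2 N. It met the bottom with the TCP at 0.096 m, exactly the height expected for fully home. I released it there.
- **Last pictures:** The blue bar's top is level with the amber and green ones. The larger blue bar, the pink bar, goblet, mould and jacks appear where they were.
- **Measurements that disagreed:** Heights measured from two views were off the text's values by 2–5 mm (tab top 0.162 m against 0.166 m, for example). The cross pattern on the lid was not at the lid's centre, so I used the plate corners and tab instead.

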